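# Unclip the dowel and lay it in the saw cradle

### The job

Snap the wooden dowel out of its spring clips by pulling it straight forward through the mouth of the clips (towards the robot), then set it down, still in the gripper's hold until it lies there, centred across both red V saddles of the cradle, and let go. Leave the grey steel pipe where it is, in its own clips.

Things in the scene. Friction and masses are not known exactly. Their poses are not given: they have to be found in the camera images.
- dowel: Pale wooden dowel, 25 mm diameter, 180 mm long, about 70 g. Origin at its centre, y along it. At the start level in its stand's two clips, axis 100 mm above the bench. It snaps out forward with 10 to 20 N, mostly in the first 10 mm, and is clear of the jaws after 25 mm; the clips do not let it out upwards.
- dowel_stand: Fixed blue stand holding the dowel (the pipe's is identical). Origin on the bench under the clipped bar's axis; -x is forward, where the clips open, roughly to the robot; y along the bar. Clips (steel jaws above and below the bar) 14 mm wide at y = +-62 mm, on 118 mm high posts 13 to 26 mm behind the axis. Bar free all round between clips (108 mm); base plate 8 mm thick, 30 mm ahead to 55 behind.
- cradle: Cradle fixed to the bench: steel plate 70 mm (x) by 150 mm (y), 10 mm thick, with two red V saddles 16 mm wide at y = +-62 mm. Origin on the bench under its centre, y along the bar to be laid. V mouths 60 mm wide, opening upwards, tops 60 mm above the bench. A 25 mm bar at rest in them has its axis 48 mm above the bench, over the origin. Between the saddles 108 mm are free.
- pipe: Grey steel pipe, 25 mm diameter, 180 mm long, in the clips of the other blue stand, axis 100 mm above the bench. Origin at its centre, y along it. Not to be moved.
Things that resemble listed ones, but are neither listed nor needed, are in the scene too. Several things have the shape of the cradle; the one meant has the colours described above.

How it is judged (in metres and radians):
On the way, in this order (a step that is already met when the one before it is completed fails the run):
1. the dowel is pulled forward (-x of its stand) clear of the clips: its centre at least 22 mm in front of where it was clipped and within 40 mm of that height (x of dowel in the frame of dowel_stand below -0.022 m and z of dowel in the frame of dowel_stand between 0.06 and 0.14 m), for 0.05 s.
2. the dowel is set down in the saddles while the fingers still hold it: its centre within 25 mm of the cradle's centre and at most 15 mm above its resting height (horizontal distance between dowel and cradle below 0.025 m and z of dowel in the frame of cradle below 0.063 m and contact force between the fingers and dowel above 0.5 N), for 0.05 s.
At the end, for the whole second after the job is handed in: The dowel lies at rest and released in both V saddles, its centre within 25 mm of the cradle's centre seen from above and within 8 mm of the resting height of 48 mm, along the saddles within 10 degrees; the grey steel pipe is within 20 mm of where it was (horizontal distance between dowel and cradle below 0.025 m and z of dowel in the frame of cradle between 0.04 and 0.056 m and angle between the y axis of dowel and the y axis of cradle, either way round below 0.175 rad and linear speed of dowel below 0.02 m/s and distance of pipe from where it was at the start of the episode below 0.02 m); the robot touches nothing.
It fails at once if the grey steel pipe is moved 20 mm or more (distance of pipe from where it was at the start of the episode above 0.02 m).
It also fails if it takes over 42 s, if anything falls off the work surface, if the arm or the gripper's body presses on something with over 40 N, if the wrist force passes 120 N, or if a joint passes its speed limit or range.

### The arm

A 6-joint arm with a two-finger parallel gripper is mounted at the origin on the work surface. World frame = base frame: x ahead of the robot, y to its left, z up, the work surface at z = 0. Lengths are in mm, angles in rad, forces in N, time in s.
With the tool pointing down it reaches from about 275 to 1000 mm from the base axis. Payload 8.4 kg.
Tool frame: the origin (TCP) lies at the centre of the arm's flange, where the gripper is bolted on; the fingertips stand 173 mm ahead of it and the grasp point (between the pads) lies 155 mm ahead of it; z points along the fingers, y is the direction in which the jaws open and shut (so a half turn about z gives the same grasp; the last joint's range is limited). The gripper opens to 85 mm and grips with 20 to 120 N. Pads are 22 mm wide; open, the fingers measure 114 mm over their backs; the gripper's body (76 mm by 85 mm) begins 54 mm behind the grasp point. The pads swing forward as they close: fully open they stand 13 mm farther back than shut.
Start: joints at [-1.202, 0.353, 1.633, -0, 1.155, -0.002], TCP at [226.475, -582.528, 404.681] pointing down, gripper open.
Joint ranges: [-2.63, 2.63], [-0.92, 2.1], [0.06, 2.66], [-1.3, 4.44], [0, 2.69], [-3.02, 3.02]. Speed limits (rad/s): [2.22, 2.22, 2.79, 3.14, 3.14, 3.14].

### API

Orientations are given as [roll, pitch, yaw] about the fixed x, y, z axes, in that order (R = Rz(yaw) Ry(pitch) Rx(roll)).
In Python, from rig import sense, grab_frame, camera_model, sign_off gives the robot as it stands. The module is installed in compiled form; this text tells all that it offers.
- The arm moves only by the tool step_arm, never from a script. Its argument "commands" is a list of rows, each a list of 3 entries, a list of its own where there are three numbers: the shift along the tool's x, y, z in mm, then the turn about the tool's z in rad, then the opening, from 0 (shut) to 1 (fully open). A call has 1 to 20 rows; each row shifts and turns the pose as measured when the row begins, along the tool's axes as they then stand; what a row does not reach is not made up. A row lasts 1/8 s, in which the tool goes at most 62.5 mm and 10.7 degrees, less where a joint would pass 70% of its speed; a pose out of reach is approached as far as the arm can. A call with a gripper value outside its range is refused whole. The fingers move at their own pace and stop on an object; "force" is the grip in N (left out, the last holds). Time passes only in rows, so rows that do not move let the fingers close. It gives the time, the measured TCP pose, the force and the opening at its end, in the units of the state.
- sense(): the state, without advancing time (a new reading comes with each control period).
- grab_frame(name): name is "scene" or "top"; returns the picture (384x512x3 uint8, blue, green, red); there is no depth.
- camera_model(name): a dict with "fx", "fy", "cx", "cy" (pixels), "dist" ([k1, k2, p1, p2, k3] as OpenCV has them; the pictures are not rectified), "R" (3x3) and "t" (3): a world point X has camera coordinates R X + t. Camera axes: x right, y down, z forward; pixel columns grow to the right and rows downward; lengths in mm; the calibration is good to about 2 mm. A picture is of the moment at which its call begins. camera_model takes no time and is no camera call.
- sign_off(): hands the job in, once; it reports no verdict.
The state is a dict: "clock": time; "qpos": joint angles; "qvel": joint speeds; "joint_efforts": joint torques, N m; "eef_pos": TCP position; "tcp_rot": TCP orientation; "contact_force": force on the tool from outside, world axes, zero at the start; "wrist_torque": the same for the moment, N m; "opening": opening from 0.0 (shut) to 1.0 (fully open).
Only numpy, scipy, OpenCV 4.12 (cv2) and the standard library are available. Lean on these libraries where they do the work, as an engineer would, in place of code of your own. Each camera call takes 0.05 s, during which the arm holds its last target. There are 200 camera calls.

## Working session

There is one attempt and no reset: what is moved stays moved. The work goes in short steps, Python scripts to look and compute and a tool call to move; the robot and the scene stay as the last step left them, time stands still between calls to the robot, and variables do not carry over. Pictures are saved under pics/ and viewed, about 8 in all and at most 12, crops included, and the job is handed in when it is done.

Besides the shell and the picture viewer there is one more tool, called after "Request:" by a JSON object that holds its "name" and its "arguments". step_arm: Moves the arm, as the interface text tells. Its arguments: {"type":"object","properties":{"commands":{"type":"array","items":{"type":"array"}},"force":{"type":"number"}},"required":["commands"]}

```bash
mkdir -p pics; python3 - <<'E'
from rig import *
import cv2,numpy as np
for n in("scene","top"):
    cv2.imwrite(f"pics/{n}0.png",grab_frame(n)); c=camera_model(n)
    print(n,{k:np.round(v,3).tolist() for k,v in c.items()}, np.round(-np.array(c["R"]).T@np.array(c["t"])))
print(sense())
E
```

```text
scene {'fx': 474.51, 'fy': 474.51, 'cx': 258.836, 'cy': 189.192, 'dist': [0.015, 0.0, 0.0, 0.0, 0.0], 'R': [[-0.311, 0.95, -0.004], [0.54, 0.173, -0.824], [-0.782, -0.258, -0.567]], 't': [253.681, -171.629, 1623.309]} [1441.  208.  780.]
top {'fx': 430.917, 'fy': 430.917, 'cx': 261.063, 'cy': 199.221, 'dist': [-0.085, 0.0, 0.0, 0.0, 0.0], 'R': [[0.023, -0.999, -0.023], [-0.997, -0.021, -0.069], [0.068, 0.024, -0.997]], 't': [-95.549, 527.758, 1324.204]} [ 438. -116. 1355.]
{'clock': 0.1, 'qpos': array([-1.20240472e+00,  3.53609689e-01,  1.63410372e+00, -8.74650229e-07,
        1.15520095e+00, -2.35416693e-03]), 'qvel': array([ 1.13132866e-03, -2.14926366e-03, -2.29714050e-03,  2.54113630e-04,
       -8.54101436e-05,  1.44380748e-05]), 'joint_efforts': array([ 1.93699845e-03, -6.06350470e+01, -3.42815566e+01,  7.31602086e-05,
        3.91365160e-03,  5.13002504e-06]), 'eef_pos': array([ 226.38906503, -582.3140055 ,  403.99856195]), 'tcp_rot': array([-3.14027095e+00, -2.31177522e-06,  3.70746127e-01]), 'contact_force': array([ 0.17327167, -0.62190358, -0.22185762]), 'wrist_torque': array([ 0.01619255, -0.055739  , -0.01727984]), 'opening': 1.0014685614850452}
```

View pics/scene0.png

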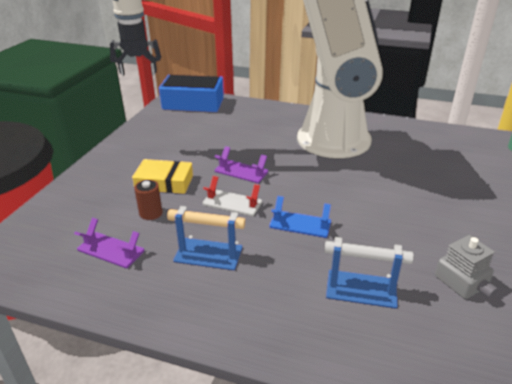

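View pics/top0.png

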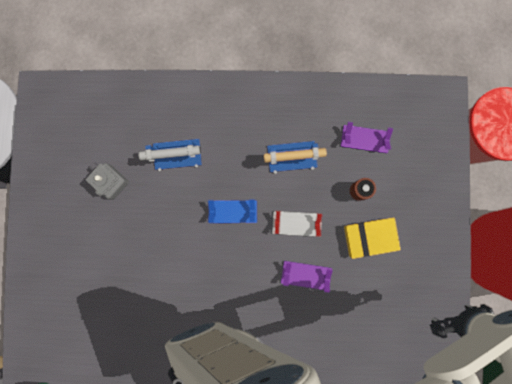

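The scene view shows the dowel at about (206,220), the pipe at (368,253) and the red-saddle cradle at (233,200). In the top view they are at (295,155), (170,152) and (298,224). Next I measure them.

```bash
cat > h.py <<'E'
import cv2,numpy as np
from rig import *
def ray(n,px,z):
    c=camera_model(n);K=np.array([[c["fx"],0,c["cx"]],[0,c["fy"],c["cy"]],[0,0,1]])
    R=np.array(c["R"]);t=np.array(c["t"])
    u=cv2.undistortPoints(np.float64(px).reshape(-1,1,2),K,np.array(c["dist"])).reshape(-1,2)
    d=np.c_[u,np.ones(len(u))]@R; o=-R.T@t
    return o+d*((z-o[2])/d[:,2])[:,None]
def comps(m,amin=15):
    n,l,s,c=cv2.connectedComponentsWithStats(m.astype(np.uint8))
    return [(s[i,4],c[i],l==i,s[i,:4]) for i in range(1,n) if s[i,4]>=amin]
def ends(mask):  # end points of elongated blob
    r=cv2.minAreaRect(np.argwhere(mask)[:,::-1].astype(np.float32)); b=cv2.boxPoints(r)
    e=sorted([(np.linalg.norm(b[i]-b[(i+1)%4]),i) for i in range(2)])[0][1]
    return np.array([(b[e]+b[(e+1)%4])/2,(b[(e+2)%4]+b[(e+3)%4])/2]),r[1]
E
python3 - <<'E'
from h import *
np.set_printoptions(precision=1,suppress=True)
for n in("top","scene"):
    im=cv2.imread(f"pics/{n}0.png");h=cv2.cvtColor(im,cv2.COLOR_BGR2HSV);H,S,V=[h[...,i].astype(int) for i in range(3)]
    ms={"wood":(H>8)&(H<22)&(S>70)&(V>130),"red":((H<6)|(H>174))&(S>150)&(V>90),"white":(S<40)&(V>150)}
    for k,m in ms.items():
        for a,c,mm,bb in comps(m,12):
            if (n=="top" and 120<c[1]<260 and 130<c[0]<345) or (n=="scene" and 165<c[0]<420 and 170<c[1]<270):
                e,w=ends(mm); z={"wood":100,"red":40,"white":10}[k]
                if k=="white" and a>0 and ((c[0]<220 and n=="top") or (c[0]>320 and n=="scene")): z=100
                print(n,k,a,c,bb,"c",ray(n,c,z)[0][:2],"ends",e.ravel(),ray(n,e,z)[:,:2].ravel())
E
```

```text
top wood 296 [294.  154.9] [276 149  37  12] c [ 656.7 -179.7] ends [312.3 152.9 275.8 156.9] [ 663.9 -233.5  649.6 -126.3]
top wood 67 [322.1 151.9] [318 148   9   9] c [ 667.3 -262.3] ends [322. 148. 322. 156.] [ 679.  -261.8  655.1 -262. ]
top wood 55 [266.9 157.3] [264 153   7   9] c [ 648.1 -100.4] ends [267. 153. 267. 161.] [ 660.8 -100.2  637.  -100.8]
top red 57 [277.1 222.4] [275 212   5  22] c [ 458.4 -134.8] ends [277.4 211.9 276.2 233. ] [ 490.4 -135.3  426.1 -132.9]
top red 78 [317.9 224.3] [315 214   7  22] c [ 455.3 -259.1] ends [318.3 213.9 317.1 235. ] [ 487.  -260.   422.8 -257.4]
top white 462 [169.5 152.3] [139 145  61  16] c [658.1 189.5] ends [198.8 149.7 139.  155.6] [667.  102.  646.8 281.4]
top white 50 [315.2 152.8] [313 148   6  11] c [ 680.6 -251. ] ends [315.5 148.  315.5 158. ] [ 695.8 -251.7  663.9 -252.1]
top white 55 [272.9 157.1] [270 152   7  12] c [ 664. -118.] ends [273. 152. 273. 163.] [ 680.3 -117.9  645.3 -118.7]
top white 675 [294.8 222.5] [279 211  38  25] c [ 459.8 -190.5] ends [279.6 222.2 315.5 224.4] [ 459.6 -143.2  455.4 -255. ]
top whit
[... 660 characters left out ...]
 [ 454.2 -132.1] ends [254.9 184.8 251.  205.8] [ 403.1 -146.3  499.5 -124.9]
scene white 838 [230.3 203.5] [202 189  55  35] c [ 468.6 -195.9] ends [211.  189.2 249.  219.3] [ 420.7 -273.5  519.1 -124.2]
scene white 24 [259.2 200.5] [257 198   5   6] c [ 431.1 -124.9] ends [259. 198. 259. 203.] [ 420.  -129.   442.4 -121.7]
scene white 74 [181.3 209.4] [174 205  13  12] c [ 534.  -312.4] ends [184.5 205.  176.2 217.5] [ 513.3 -312.7  570.3 -309.6]
scene white 16 [190.2 236.3] [188 235   5   4] c [ 629.  -241.9] ends [192.  236.5 188.  236.5] [ 628.3 -237.3  631.4 -246.8]
scene white 1033 [368.9 250.1] [324 237  90  26] c [649.  191.8] ends [324.  243.1 413.6 254.3] [656.   96.6 633.4 282.5]
```

Request:
{"name": "step_arm", "arguments": {"commands": [[[0,0,0],-0.18,1],[[0,0,0],-0.18,1],[[0,0,0],-0.18,1],[[0,0,0],-0.18,1],[[0,0,0],-0.18,1],[[0,0,0],-0.18,1],[[0,0,0],-0.18,1],[[0,0,0],-0.06,1]], "force": 70}}

```text
clock: 1.1
eef_pos: [225.9, -581.2, 400.4]
tcp_rot: [-3.14, -0.008, 1.735]
contact_force: [0.1, 0.7, -0.9]
opening: 1.003
```

Request:
{"name": "step_arm", "arguments": {"commands": [[[0,0,0],0.045,1],[[30,40,0],0,1],[[30,40,0],0,1],[[30,40,0],0,1],[[30,40,0],0,1],[[30,40,0],0,1],[[30,40,0],0,1],[[30,40,0],0,1],[[30,40,0],0,1],[[30,40,0],0,1],[[30,40,0],0,1],[[30,40,0],0,1],[[0,0,0],0,1]]}}

```text
clock: 2.72
eef_pos: [635.3, -189.3, 397.4]
tcp_rot: [-3.135, -0.012, 1.687]
contact_force: [0.4, -0.9, -0.2]
opening: 0.999
```

Request:
{"name": "step_arm", "arguments": {"commands": [[[3,24,0],0,1],[[0,0,25],0,1],[[0,0,25],0,1],[[0,0,25],0,1],[[0,0,0],0,1]]}}

```text
clock: 3.35
eef_pos: [656.0, -184.8, 318.9]
tcp_rot: [-3.131, -0.012, 1.686]
contact_force: [0.0, -0.2, -0.3]
opening: 0.997
```

```bash
python3 - <<'E'
from h import *
a=grab_frame("scene")[130:290,100:300];b=grab_frame("top")[80:240,200:400]
cv2.imwrite("pics/a.png",np.hstack([cv2.resize(a,(400,320)),cv2.resize(b,(400,320))]))
E
```

```text
(no output)
```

View pics/a.png

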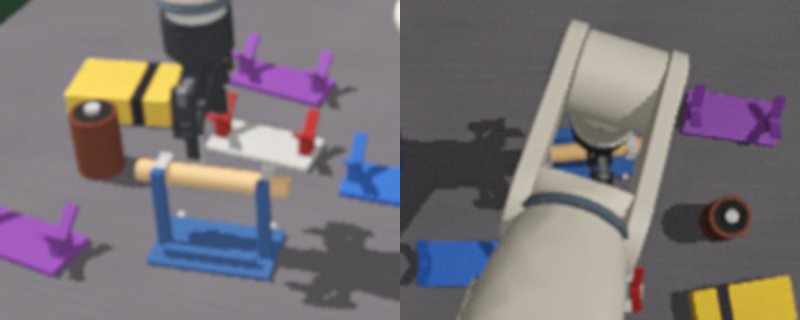

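The crop shows the fingers above the middle of the dowel, between the clips: dowel at about (215,178) in the left half, fingers at (190,120). I descend and close.

Request:
{"name": "step_arm", "arguments": {"commands": [[[0,2,22],0,1],[[0,1,22],0,1],[[0,0,18],0,1],[[0,0,0],0,1]]}}

```text
clock: 3.95
eef_pos: [660.5, -184.8, 258.8]
tcp_rot: [-3.139, -0.009, 1.686]
contact_force: [0.8, -0.2, -0.6]
opening: 0.999
```

Request:
{"name": "step_arm", "arguments": {"commands": [[[0,-3,2],0,1],[[0,0,0],0,0.45],[[0,0,0],0,0.2],[[0,0,0],0,0],[[0,0,0],0,0],[[0,0,0],0,0],[[0,0,0],0,0]], "force": 70}}

```text
clock: 4.82
eef_pos: [657.0, -185.5, 259.1]
tcp_rot: [-3.139, -0.008, 1.686]
contact_force: [-0.2, -0.0, -1.0]
opening: 0.264
```

Gripped. Pulling straight forward (tool −y).

Request:
{"name": "step_arm", "arguments": {"commands": [[[0,-8,0],0,0],[[0,-8,0],0,0],[[0,-10,0],0,0],[[0,-10,0],0,0],[[0,-10,0],0,0],[[0,-10,0],0,0],[[0,0,0],0,0]]}}

```text
clock: 5.7
eef_pos: [601.8, -192.1, 260.1]
tcp_rot: [3.131, -0.005, 1.685]
contact_force: [0.1, -0.8, -0.4]
opening: 0.265
```

```bash
python3 - <<'E'
from h import *
a=grab_frame("scene")[130:290,100:300]
cv2.imwrite("pics/b.png",cv2.resize(a,(600,480)))
E
```

```text
(no output)
```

View pics/b.png

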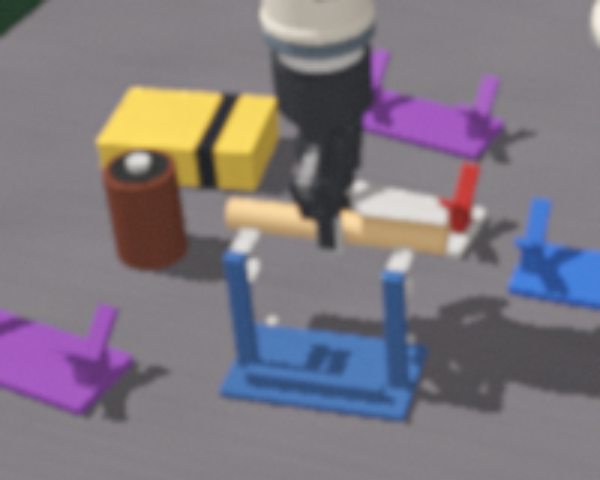

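The dowel is free of the clips, level and held (dowel from about (230,212) to (450,240)). Now over to the cradle.

Request:
{"name": "step_arm", "arguments": {"commands": [[[0,0,-10],0.07,0],[[0,0,0],0.066,0],[[-2,-28,0],0,0],[[-2,-28,0],0,0],[[-2,-28,0],0,0],[[-2,-28,0],0,0],[[-2,-28,0],0,0],[[0,0,0],0,0]]}}

```text
clock: 6.75
eef_pos: [461.2, -198.9, 269.5]
tcp_rot: [3.126, -0.005, 1.546]
contact_force: [0.3, 0.7, -0.6]
opening: 0.268
```

```bash
python3 - <<'E'
from h import *
np.set_printoptions(precision=1,suppress=True)
print(sense()["eef_pos"],sense()["tcp_rot"])
for n in("top","scene"):
    im=grab_frame(n);h=cv2.cvtColor(im,cv2.COLOR_BGR2HSV);H,S,V=[h[...,i].astype(int) for i in range(3)]
    for a,c,mm,bb in comps((H>8)&(H<22)&(S>70)&(V>130),12):
        if 150<c[0]<345 and 120<c[1]<270: e,w=ends(mm);print(n,a,c,"ends",e.ravel(),ray(n,e,108)[:,:2].ravel())
    cv2.imwrite(f"pics/c{n}.png",im)
a=cv2.imread("pics/cscene.png")[110:270,130:330];b=cv2.imread("pics/ctop.png")[140:300,200:400]
cv2.imwrite("pics/c.png",np.hstack([cv2.resize(a,(400,320)),cv2.resize(b,(400,320))]))
E
```

```text
[ 461.2 -198.9  269.5] [ 3.1 -0.   1.5]
top 51 [271.5 218.8] ends [275. 219. 268. 219.] [ 467.1 -127.7  466.6 -107.4]
scene 232 [209.6 167.8] ends [197.  165.  223.2 170.2] [ 455.5 -293.1  458.7 -216. ]
scene 286 [246.8 175.2] ends [230.  171.3 263.2 179. ] [ 458.1 -196.8  466.6 -101.9]
scene 17 [156.2 182.3] ends [153. 179. 159. 185.] [ 553.3 -372.8  573.5 -344.9]
```

View pics/c.png

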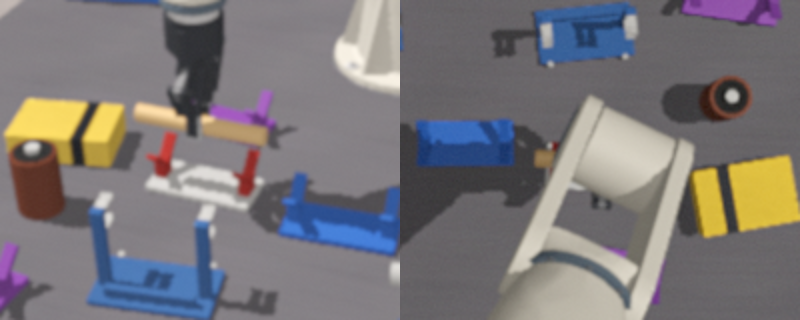

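The dowel is level above the red saddles. The scene view puts its centre near (461,−197), so I shift −6 in tool y and lower.

Request:
{"name": "step_arm", "arguments": {"commands": [[[0,-6,12],0,0],[[0,0,15],0,0],[[0,0,12],0,0],[[0,0,8],0,0],[[0,0,4],0,0],[[0,0,0],0,0]]}}

```text
clock: 7.6
eef_pos: [459.8, -198.7, 214.4]
tcp_rot: [3.124, -0.005, 1.548]
contact_force: [-1.9, -0.0, 7.5]
opening: 0.266
```

Request:
{"name": "step_arm", "arguments": {"commands": [[[0,-4,0],0,0],[[0,-2,2],0,0],[[0,0,2],0,0],[[0,0,0],0,0]]}}

```text
clock: 8.1
eef_pos: [453.7, -198.7, 210.1]
tcp_rot: [3.124, -0.004, 1.547]
contact_force: [-0.2, -0.0, -0.5]
opening: 0.271
```

```bash
python3 - <<'E'
from h import *
a=grab_frame("scene")[130:250,150:310]
cv2.imwrite("pics/d.png",cv2.resize(a,(640,480)))
E
```

```text
(no output)
```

View pics/d.png

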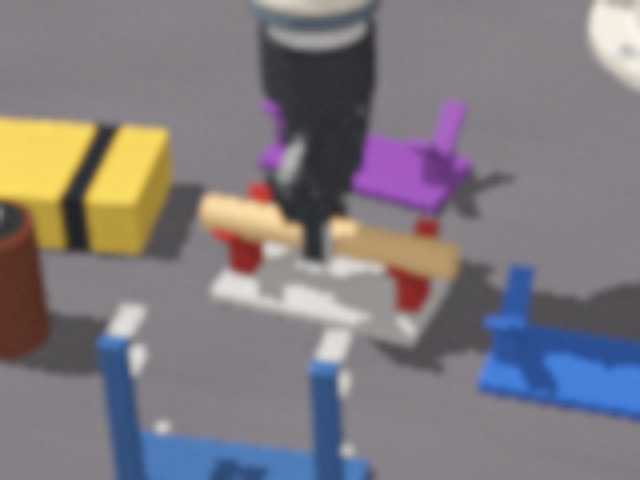

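The dowel sits in both red saddles, at about (235,235) and (410,255), with no contact force yet. I lower the last few millimetres until it bears.

Request:
{"name": "step_arm", "arguments": {"commands": [[[0,0,2],0,0],[[0,0,2],0,0],[[0,0,0],0,0]]}}

```text
clock: 8.52
eef_pos: [453.9, -198.7, 208.9]
tcp_rot: [3.123, -0.004, 1.547]
contact_force: [-0.7, 0.1, 1.0]
opening: 0.27
```

Request:
{"name": "step_arm", "arguments": {"commands": [[[0,0,3],0,0],[[0,0,2],0,0],[[0,0,0],0,0]]}}

```text
clock: 8.9
eef_pos: [453.8, -198.7, 209.1]
tcp_rot: [3.123, -0.004, 1.547]
contact_force: [-1.8, -0.6, 0.9]
opening: 0.264
```

The tool no longer sinks, so the dowel is bearing on the saddles. I release and then retreat.

Request:
{"name": "step_arm", "arguments": {"commands": [[[0,0,0],0,0.5],[[0,0,0],0,0.8],[[0,0,0],0,1],[[0,0,0],0,1],[[0,0,0],0,1],[[0,0,-15],0,1],[[0,0,-30],0,1],[[0,0,-40],0,1],[[0,0,-50],0,1],[[0,0,-50],0,1],[[-40,0,0],0,1],[[-50,0,0],0,1],[[-50,0,0],0,1],[[-50,0,0],0,1],[[-50,0,0],0,1],[[-50,0,0],0,1],[[0,0,0],0,1],[[0,0,0],0,1]]}}

```text
clock: 11.15
eef_pos: [441.6, -496.5, 413.5]
tcp_rot: [3.114, 0.002, 1.549]
contact_force: [-0.9, 1.2, 0.5]
opening: 1.001
```

```bash
python3 - <<'E'
from h import *
np.set_printoptions(precision=1,suppress=True)
s=sense();print(s["eef_pos"],s["opening"],s["contact_force"])
for n in("top","scene"):
    im=grab_frame(n);h=cv2.cvtColor(im,cv2.COLOR_BGR2HSV);H,S,V=[h[...,i].astype(int) for i in range(3)]
    for a,c,mm,bb in comps((H>8)&(H<22)&(S>70)&(V>130),12):
        if 180<c[0]<345 and 180<c[1]<270: e,w=ends(mm);print(n,a,c,ray(n,c,54)[0],"ends",ray(n,e,54)[:,:2].ravel())
    for a,c,mm,bb in comps((S<40)&(V>150),300): 
        if 120<c[0]<400 and 100<c[1]<270: print(n,"white",a,c)
    cv2.imwrite(f"pics/e{n}.png",im)
a=cv2.imread("pics/escene.png")[130:250,150:310];b=cv2.imread("pics/etop.png")[150:270,220:380]
cv2.imwrite("pics/e.png",np.hstack([cv2.resize(a,(400,300)),cv2.resize(b,(400,300))]))
E
```

```text
[ 441.6 -496.5  413.5] 1.0012008293795922 [-0.9  1.2  0.5]
top 424 [297.5 223.4] [ 456.5 -196.1   54. ] ends [ 460.4 -106.9  453.2 -285.1]
top white 472 [169.5 152.3]
scene 576 [233.  189.4] [ 461.8 -189.1   54. ] ends [ 456.2 -287.8  466.9  -99.2]
scene white 500 [131.4 100.9]
scene white 683 [230.6 205.1]
scene white 1031 [369.  250.1]
```

View pics/e.png

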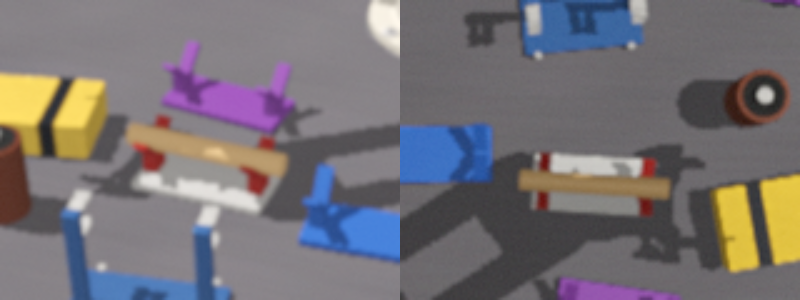

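```bash
python3 -c "
from rig import *
print(sign_off())"
```

```text
the job is handed in; nothing more can be done
None
```

I pulled the dowel straight forward out of its clips and lowered it into the red saddles while still gripped. I let go once it was bearing on them, then moved the arm clear and handed the job in at about 11 s of the 42 s. `sign_off()` gives no verdict, so the result below rests on my own last checks.

- **Position:** the last top view puts the dowel's centre at about (456, −196) mm, against a measured cradle centre of (456, −196) mm.
- **Angle:** the dowel lies about 1° off the cradle's line in the top view, and the picture shows it in both V's.
- **Disagreement between views:** with the height assumed at 54 mm, the scene view gave (462, −189) mm. The dowel lying a few millimetres lower, near its 48 mm resting height, would explain most of that. I did not measure the height separately.
- **Pipe:** its image position did not change between the first and last pictures.
- **Robot:** the gripper was open and well away from everything at the end, with only about 1 N of residual force reading.

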